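# Dock and fill the capper's cap magazine

## Task

Get the bottle capper ready: fit the empty clear cap magazine by sliding its foot in under the lips of the capper's magazine pocket until it is fully home and has dropped flat on the pocket's floor, then load the three large black caps into the tube from its top, one on another and all tops up. Leave the small caps, bottles and everything else standing where they are.

Things in the scene. Friction and masses are not known exactly. Their poses are not given: they have to be found in the camera images.
- capper: Fixed bench bottle capper, ivory bed. Origin on the bench under the centre of its magazine pocket, an aluminium slideway open at the front and above its middle; x points from the open front into it (sliding direction), z up. A white head on a 32 mm column (at x 75, y -250 mm) reaches 343 mm up over x -50 to 105, y -290 to -200, its chuck down to 150; bed 27 high (x -57 to 98, y -345 to -75).
- pocket (a point): Centre of the pocket's floor, 27 mm above the bench; axes as the capper's. Floor 75 mm long (x -37.5 to 37.5; stop at the back) by 94 mm wide (y +-47). It lies 3 mm lower than the apron in front, so a foot slid fully in drops 3 mm and is held; home, the magazine's foot rests on this point within its play.
- apron (a point): Centre of the flat apron in front of the pocket, 30 mm above the bench, 60 mm (x) by 150 mm (y), bordering on the pocket; axes as the capper's. The slideway's side walls begin here with a flared mouth (32 mm long, narrowing to 94 mm).
- back_lip (a point): Middle of the back lip's underside edge, 41.5 mm above the bench. Lips 7 mm thick, all with undersides at this height, overhang the pocket by 10 mm along both sides (from y +-37 outward, x from -35; front ends bent up) and by 8 mm along the back (from x 29.5).
- magazine_foot (a point): Underside centre of the loose magazine (about 0.35 kg, upright on the bench): clear plastic tube 53 mm outside, bore 43 mm, open at both ends (no bottom), on a flat aluminium foot 72 (its x) by 90 (its y) by 8 mm, collar 62 mm dia up to 18 mm. Height 120 mm; z up along the tube. The foot fits the pocket with its 90 mm side across, either way round.
- magazine_mouth (a point): Centre of the tube's top rim, 120 mm above the foot's underside. The mouth is bevelled inside from 51 mm dia at the rim to the 43 mm bore 8 mm down.
- tray: Fixed white tray, 230 mm (x) by 280 mm (y), walls 4 mm thick and 18 mm high, floor 4 mm above the bench; origin on the bench under its centre, z up. Caps and bottles stand in it.
- cap1_center (a point): Large black ribbed screw cap, 40 mm dia and 28 mm high, about 22 g, standing top up in the tray; this point is its centre, 14 mm above its underside; z towards its top.
- cap2_center (a point): Large black ribbed screw cap, 40 mm dia and 28 mm high, about 22 g, standing top up in the tray; this point is its centre, 14 mm above its underside; z towards its top.
- cap3_center (a point): Large black ribbed screw cap, 40 mm dia and 28 mm high, about 22 g, standing top up in the tray; this point is its centre, 14 mm above its underside; z towards its top.
- small1_center (a point): Small black ribbed screw cap, 28 mm dia and 20 mm high, standing in the tray (not for this magazine); this point is its centre, 10 mm above its underside; z up.
- small2_center (a point): Small black ribbed screw cap, 28 mm dia and 20 mm high, standing in the tray (not for this magazine); this point is its centre, 10 mm above its underside; z up.
- small3_center (a point): Small black ribbed screw cap, 28 mm dia and 20 mm high, standing in the tray (not for this magazine); this point is its centre, 10 mm above its underside; z up.
- bottle1_center (a point): Open glass sample bottle, 58 mm dia, 80 mm high with a 36 mm neck, standing in the tray; this point is its centre, 40 mm above its underside; z up.
- bottle2_center (a point): Open glass sample bottle, 58 mm dia, 80 mm high with a 36 mm neck, standing in the tray; this point is its centre, 40 mm above its underside; z up.
- beaker_center (a point): Glass beaker, 72 mm dia at the rim, 80 mm high, standing on the bench; this point is its centre, 40 mm above its underside; z up.
- vial_rack_center (a point): White block, 90 mm (x) by 70 mm (y) by 30 mm high, holding capped vials up to 67 mm high; this point lies 34 mm above its underside, in its centre; z up.
- pipette_center (a point): Micropipette lying on the bench, about 320 mm long along its x, 38 mm high; this point is near its middle, 17 mm above the bench; z up.
There are look-alikes about, which are no part of the job. What is shaped like the part that bears cap2_center but red is not meant. Leave any turquoise look-alike of the part that bears beaker_center alone.

How it is judged:
By the outcome, as a careful person would: the job done as asked, in the order asked, and still so for the second after the job is handed in, with the robot touching nothing.
It also fails if it takes over 72 s, if anything falls off the work surface, if the arm or the gripper's body presses on something with over 40 N, if the wrist force passes 120 N, or if a joint passes its speed limit or range.

## Robot

A 7-joint arm with a two-finger parallel gripper is mounted at the origin on the work surface. World frame = base frame: x ahead of the robot, y to its left, z up, the work surface at z = 0. Lengths are in m, angles in degrees, forces in N, time in s.
With the tool pointing down it reaches from about 0.35 to 0.775 m from the base axis. Payload 3.1 kg.
Tool frame: the origin (TCP) lies at the very end of the fingers, on their centre line; the grasp point (between the pads) lies hold_point_z behind it (hold_point_z is the distance from the TCP to the grasp point, in m); z points along the fingers, y is the direction in which the jaws open and shut (so a half turn about z gives the same grasp; the last joint's range is limited). The gripper opens to 85 mm and grips with 20 to 120 N. Pads are 22 mm wide; open, the fingers measure 114 mm over their backs; the gripper's body (76 mm by 85 mm) begins 54 mm behind the grasp point. The pads swing forward as they close: fully open they stand 13 mm farther back than shut.
Start: joints at [-68.165, 17.813, 0.802, 86.603, -0.252, 75.585, -1.558], TCP at [0.226, 0.502, 0.231] pointing down, gripper open.
Joint ranges: [-154.91, 154.91], [-16.99, 109.72], [-72.82, 74.43], [7.12, 147.25], [-82.49, 262.49], [11.32, 116.49], [-174.64, 174.64]. Speed limits (degrees/s): [159.86, 159.86, 180, 180, 180, 180, 180].

## Interface

Orientations are given as [roll, pitch, yaw] about the fixed x, y, z axes, in that order (R = Rz(yaw) Ry(pitch) Rx(roll)).
In Python, from station import get_state, get_image, camera_params, job_done, hold_point_z gives the robot as it stands.
- The arm moves only by the tool send_rows, never from a script. Its argument "moves" is a list of rows, each a list of 7 numbers: the shift along the world's x, y, z in cm, then the turn, a rotation vector about the world's x, y, z in degrees, then the opening, from -1 (shut) to 1 (fully open). A call has 1 to 20 rows; each row is the pose to reach, as a shift and turn from the pose measured when the call began; what a row does not reach only later rows make up. A row lasts 1/8 s, in which the tool goes at most 62.5 mm and 10.7 degrees, less where a joint would pass 70% of its speed; a pose out of reach is approached as far as the arm can. A call with a gripper value outside its range is refused whole. The fingers move at their own pace and stop on an object; the grip force is fixed at half the most. Time passes only in rows, so rows that repeat a pose let the fingers close. It gives the time, the measured TCP pose, the force and the opening at its end, in the units of the state.
- get_state(): the state, without advancing time (a new reading comes with each control period).
- get_image(name): name is "side" or "top" or "wrist"; returns the picture (384x512x3 uint8, blue, green, red); there is no depth.
- camera_params(name): a dict with "vfov" (degrees; the focal length in pixels is half the picture's height over the tangent of half this angle, whatever the lens; pixels are square), "cx", "cy" (the principal point, pixels), "k1" (the pictures are not rectified: a ray, as slopes to the right and down, at radius r is drawn at 1 + k1 r^2 times it, then the intrinsics apply), "extrinsics" (4x4, takes a point from camera to world coordinates); the wrist camera has in their place "mount" (4x4, takes a point from camera to tool coordinates, whose origin is the TCP and whose axes are the flange's). Camera axes: x right, y down, z forward; pixel columns grow to the right and rows downward; lengths in m; the calibration is good to about 2 mm. A picture is of the moment at which its call begins: read the wrist's pose just before it. camera_params takes no time and is no camera call.
- job_done(): hands the job in, once; it reports no verdict.
The state is a dict: "t": time; "joint_pos": joint angles; "qd": joint speeds; "joint_torque": joint torques, N m; "ee_pos": TCP position; "tool_rot": TCP orientation; "force": force on the tool from outside, world axes, zero at the start; "wrist_torque": the same for the moment, N m; "opening": finger opening in m.
Only numpy, scipy, OpenCV 4.12 (cv2) and the standard library are available. Lean on these libraries where they do the work, as an engineer would, in place of code of your own. Each camera call takes 0.05 s, during which the arm holds its last target. There are 200 camera calls.

## Working session

There is one attempt and no reset: what is moved stays moved. The work goes in short steps, Python scripts to look and compute and a tool call to move; the robot and the scene stay as the last step left them, time stands still between calls to the robot, and variables do not carry over. Pictures are saved under pics/ and viewed, about 8 in all and at most 12, crops included, and the job is handed in when it is done.

Besides the shell and the picture viewer there is one more tool, called after ">>>" as a command line: name --pt "numbers of a row" for each row, then --argument value for the rest. send_rows: Moves the arm, as the interface text tells. Its arguments: {"type":"object","properties":{"moves":{"type":"array","items":{"type":"array","items":{"type":"number"}}}},"required":["moves"]}

```bash
mkdir -p pics; cat > h.py <<'E'
import numpy as np, cv2
from scipy.spatial.transform import Rotation as R
from station import *
def K(p): return 192/np.tan(np.radians(p['vfov'])/2)
def pose(name):
    p=camera_params(name)
    if name!='wrist': return p,np.array(p['extrinsics'])
    s=get_state(); T=np.eye(4); T[:3,:3]=R.from_euler('xyz',s['tool_rot'],degrees=True).as_matrix(); T[:3,3]=s['ee_pos']
    return p,T@np.array(p['mount'])
def ray(pt,E,uv):
    d=(np.array(uv,float)-[pt['cx'],pt['cy']])/K(pt); x=d.copy()
    for _ in range(30): x=d/(1+pt['k1']*(x@x))
    return E[:3,3],E[:3,:3]@np.array([x[0],x[1],1])
def onplane(pt,E,uv,z):
    o,v=ray(pt,E,uv); return o+v*(z-o[2])/v[2]
def proj(pt,E,X):
    c=np.linalg.inv(E)@np.append(X,1); x=c[:2]/c[2]; return x*(1+pt['k1']*(x@x))*K(pt)+[pt['cx'],pt['cy']]
E
python3 - <<'E'
from h import *
s=get_state(); print(s); print(hold_point_z)
for n in ['top','side']:
    p,E=pose(n); print(n,p)
    im=get_image(n); cv2.imwrite(f'pics/{n}0_raw.png',im); cv2.imwrite(f'pics/{n}0.png',cv2.resize(im,(800,600),interpolation=cv2.INTER_CUBIC))
print(camera_params('wrist'))
E
```

```text
{'t': 0.0, 'joint_pos': array([-68.16442084,  17.86114861,   0.80123543,  86.69397833,
        -0.25215692,  75.58266531,  -1.55795762]), 'qd': array([-0.01181652,  0.06176114, -0.05016297,  0.083299  ,  0.01152992,
       -0.07095099, -0.06011387]), 'joint_torque': array([-1.70792314e-04, -3.79920745e+01,  1.46005629e-01, -2.30587560e+01,
        1.22423292e-02,  1.38461994e-02, -1.37635524e-06]), 'ee_pos': array([0.22535829, 0.50090359, 0.23019998]), 'tool_rot': array([-1.79864076e+02,  5.37201699e-03,  1.55780482e+02]), 'force': array([ 1.55781031, -0.01945983,  0.84983521]), 'wrist_torque': array([ 0.00687675, -0.0156141 , -0.02144112]), 'opening': 0.08518171474016414}
0.0187
top {'vfov': 43.38926831207712, 'cx': 260.7765019683087, 'cy': 189.4093534853767, 'k1': -0.126018432199364, 'extrinsics': array([[ 0.10834821, -0.96968656,  0.21901745,  0.27405935],
       [-0.99410754, -0.10495496,  0.02710451, -0.04157379],
       [-0.00329591, -0.22066363, -0.9753444 ,  1.32545533],
       [ 0.        ,  0.        ,  0.        ,  1.        ]])}
side {'vfov': 50.07423417064863, 'cx': 242.87565678634917, 'cy': 199.35902457824142, 'k1': -0.11227047739458702, 'extrinsics': array([[-0.94916669, -0.18813043,  0.25236787,  0.27834675],
       [-0.31475661,  0.55885408, -0.76720948,  0.83189692],
       [ 0.00329863, -0.80764414, -0.58966098,  0.739098  ],
       [ 0.        ,  0.        ,  0.        ,  1.        ]])}
{'vfov': 65.66931081873489, 'cx': 257.93194786878104, 'cy': 194.4393474593441, 'k1': -0.021857774178674457, 'mount': array([[-4.43865707e-04, -9.50518548e-01, -3.10667497e-01,
         7.90625850e-02],
       [ 9.99999430e-01, -7.23617933e-04,  7.85234425e-04,
         7.43610627e-04],
       [-9.71184457e-04, -3.10666971e-01,  9.50518327e-01,
        -1.42677620e-01],
       [ 0.00000000e+00,  0.00000000e+00,  0.00000000e+00,
         1.00000000e+00]])}
```

View pics/top0.png

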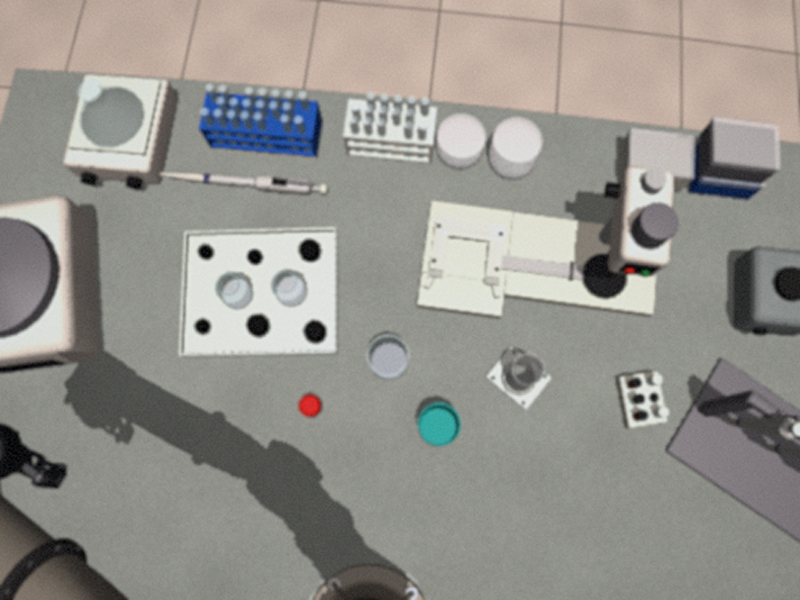

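View pics/side0.png

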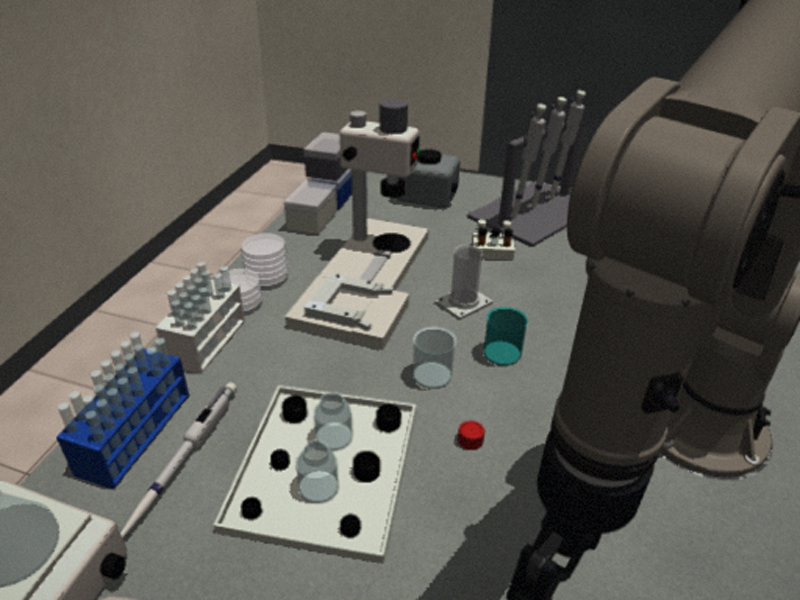

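The top view shows the large caps at (310,250), (258,325) and (315,331), the magazine at (520,375) and the pocket at (465,255), open towards the robot. The side view agrees. I'll work out rough positions from these.

```bash
python3 - <<'E'
from h import *
im=cv2.imread('pics/top0_raw.png'); p,E=pose('top')
g=im.max(2); m=(g<50).astype(np.uint8)
x0,y0,x1,y1=[int(v/1.5625) for v in (185,232,333,350)]
n,l,st,c=cv2.connectedComponentsWithStats(m[y0:y1,x0:x1])
for i in range(1,n):
    if st[i,4]>20: print('cap',st[i,4],np.round(onplane(p,E,c[i]+[x0,y0],0.030),4))
f=lambda u,v,z:np.round(onplane(p,E,np.array([u,v])/1.5625,z),4)
for k,(u,v,z) in dict(mag=(520,380,.01),mL=(488,377,.008),mT=(513,347,.008),mR=(550,380,.008),mB=(527,407,.008),mouth=(522,360,.12),aprBL=(418,305,.03),aprBR=(500,316,.03),TL=(432,203,.027),TR=(512,213,.027),bedR=(655,313,.027),bedTR=(660,225,.027),beaker=(388,357,.01),tealrim=(438,418,.08)).items(): print(k,f(u,v,z))
cv2.imwrite('pics/crop.png',cv2.resize(im[115:270,260:370],(550,775)[:2] if 0 else (426,600),interpolation=cv2.INTER_CUBIC))
E
```

```text
cap 115 [0.6303 0.1784 0.03  ]
cap 44 [0.6076 0.3666 0.03  ]
cap 44 [0.6078 0.2758 0.03  ]
cap 121 [0.4853 0.2511 0.03  ]
cap 46 [0.4723 0.3488 0.03  ]
cap 116 [0.4853 0.1491 0.03  ]
mag [ 0.4406 -0.2173  0.01  ]
mL [ 0.4403 -0.1611  0.008 ]
mT [ 0.498  -0.2006  0.008 ]
mR [ 0.4464 -0.2703  0.008 ]
mB [ 0.3951 -0.2336  0.008 ]
mouth [ 0.4593 -0.2033  0.12  ]
aprBL [ 0.5508 -0.0257  0.03  ]
aprBR [ 0.5466 -0.1708  0.03  ]
TL [ 0.7428 -0.0311  0.027 ]
TR [ 0.7397 -0.1776  0.027 ]
bedR [ 0.5821 -0.4468  0.027 ]
bedTR [ 0.7478 -0.4508  0.027 ]
beaker [0.4564 0.0171 0.01  ]
tealrim [ 0.3552 -0.0789  0.08  ]
```

>>> send_rows --pt "20.5 -30 5 0 0 -34 1" --pt "41 -60 5 0 0 -67.5 1" --pt "41 -60 5 0 0 -67.5 1" --pt "41 -60 5 0 0 -67.5 1" --pt "41 -60 5 0 0 -67.5 1" --pt "41 -60 5 0 0 -67.5 1" --pt "41 -60 5 0 0 -67.5 1" --pt "41 -60 5 0 0 -67.5 1" --pt "41 -60 5 0 0 -67.5 1" --pt "41 -60 5 0 0 -67.5 1" --pt "41 -60 5 0 0 -67.5 1" --pt "41 -60 5 0 0 -67.5 1" --pt "41 -60 5 0 0 -67.5 1" --pt "41 -60 5 0 0 -67.5 1" --pt "41 -60 5 0 0 -67.5 1" --pt "41 -60 5 0 0 -67.5 1"

```text
t: 2.1
ee_pos: [0.6353, -0.0972, 0.2807]
tool_rot: [-179.9, -0.1, 88.4]
force: [0.8, 0.1, 0.3]
opening: 0.0857
```

```bash
python3 - <<'E'
from h import *
s=get_state(); print(s['t'],s['ee_pos'],s['tool_rot'],s['force'],np.round(s['joint_pos'],1))
p,E=pose('wrist'); np.save('pics/w1E.npy',E)
im=get_image('wrist'); cv2.imwrite('pics/w1_raw.png',im); cv2.imwrite('pics/w1.png',cv2.resize(im,(800,600),interpolation=cv2.INTER_CUBIC))
E
```

```text
2.1 [ 0.63525301 -0.09722648  0.28066781] [-1.79898241e+02 -5.51206785e-02  8.84218037e+01] [0.84890633 0.13782039 0.28133432] [-11.5  30.6  32.8  65.3 -16.   88.5  16.4]
```

View pics/w1.png

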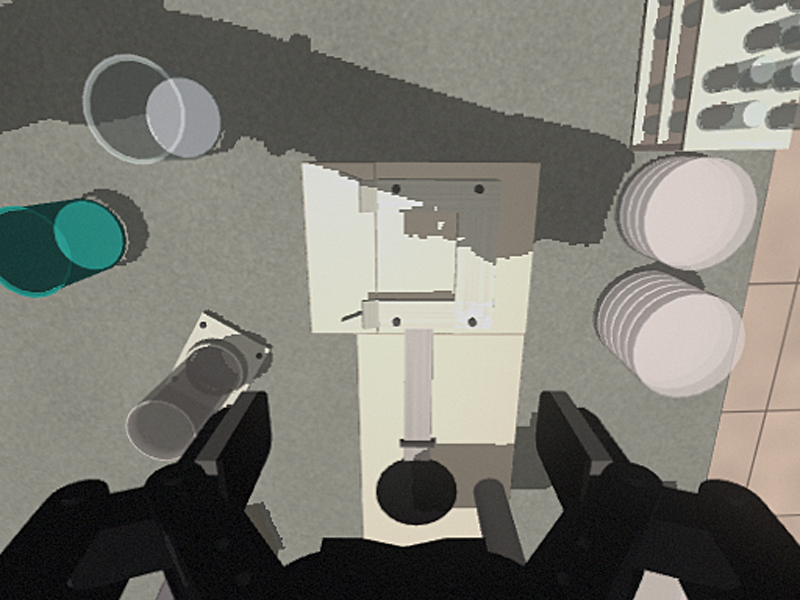

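The wrist view shows the pocket: front step near column 376, back lip near 456, side lips near rows 209 and 292. The magazine foot is at about (225,350). I'll enlarge the pocket for edges.

```bash
python3 - <<'E'
import cv2
im=cv2.imread('pics/w1_raw.png')
cv2.imwrite('pics/w1c.png',cv2.resize(im[98:218,188:348],(800,600),interpolation=cv2.INTER_CUBIC))
E
```

```text
(no output)
```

View pics/w1c.png

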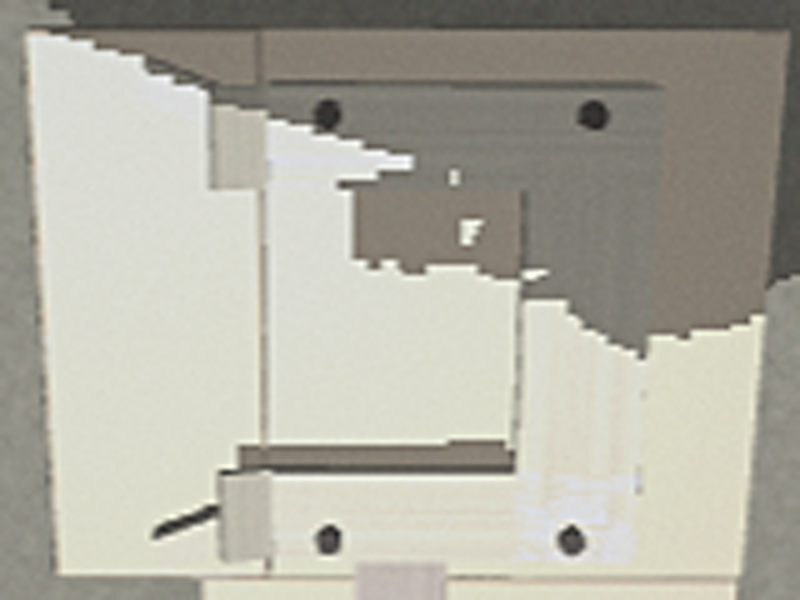

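```bash
python3 - <<'E'
from h import *
p=camera_params('wrist'); E=np.load('pics/w1E.npy')
f=lambda u,v,z:np.round(onplane(p,E,[188+u/5,98+v/5],z),4)
for k,a in dict(step_t=(261,200,.03),step_b=(266,560,.03),liplow_l=(280,473,.0485),liplow_r=(510,471,.0485),lipup_l=(350,187,.0485),lipup_r=(515,187,.0485),back_t=(526,220,.0485),back_b=(519,440,.0485),aTL=(27,31,.03),aBL=(57,575,.03),aTR=(788,31,.027),aBR=(742,577,.027),bedline_l=(205,577,.027)).items(): print(k,f(*a))
g=lambda u,v,z:np.round(onplane(p,E,np.array([u,v])/1.5625,z),4)
print('foot',g(205,312,.008),g(271,348,.008),g(172,390,.008)); 
E
```

```text
step_t [ 0.6134 -0.0666  0.03  ]
step_b [ 0.6101 -0.1675  0.03  ]
liplow_l [ 0.6163 -0.1359  0.0485]
liplow_r [ 0.6771 -0.1371  0.0485]
lipup_l [ 0.6369 -0.0617  0.0485]
lipup_r [ 0.678  -0.0628  0.0485]
back_t [ 0.6808 -0.0711  0.0485]
back_b [ 0.6794 -0.1286  0.0485]
aTL [ 0.5559 -0.0224  0.03  ]
aBL [ 0.5505 -0.1705  0.03  ]
aTR [ 0.7499 -0.0277  0.027 ]
aBR [ 0.7459 -0.1776  0.027 ]
bedline_l [ 0.5922 -0.1734  0.027 ]
foot [ 0.446  -0.1552  0.008 ] [ 0.5046 -0.1938  0.008 ] [ 0.399  -0.2371  0.008 ]
```

>>> send_rows --pt "-9 -6 0 0 0 -16 1" --pt "-18.6 -11.9 -2 0 0 -33 1" --pt "-18.6 -11.9 -2 0 0 -33 1" --pt "-18.6 -11.9 -2 0 0 -33 1" --pt "-18.6 -11.9 -2 0 0 -33 1" --pt "-18.6 -11.9 -2 0 0 -33 1" --pt "-18.6 -11.9 -2 0 0 -33 1" --pt "-18.6 -11.9 -2 0 0 -33 1"

```text
t: 3.15
ee_pos: [0.4502, -0.2158, 0.2606]
tool_rot: [-179.9, -0.0, 55.5]
force: [0.1, -0.0, -0.5]
opening: 0.0855
```

```bash
python3 - <<'E'
from h import *
s=get_state(); print(s['t'],s['ee_pos'],s['tool_rot'],s['force'],np.round(s['joint_pos'],1))
p,E=pose('wrist'); np.save('pics/w2E.npy',E)
im=get_image('wrist'); cv2.imwrite('pics/w2_raw.png',im); cv2.imwrite('pics/w2.png',cv2.resize(im,(800,600),interpolation=cv2.INTER_CUBIC))
E
```

```text
3.15 [ 0.45016147 -0.21581734  0.2605704 ] [-1.79902420e+02 -1.49080402e-02  5.55159541e+01] [ 0.13139236 -0.00775915 -0.45820816] [-12.4  13.2  44.3  92.4  -9.4  78.3  -1.4]
```

View pics/w2.png

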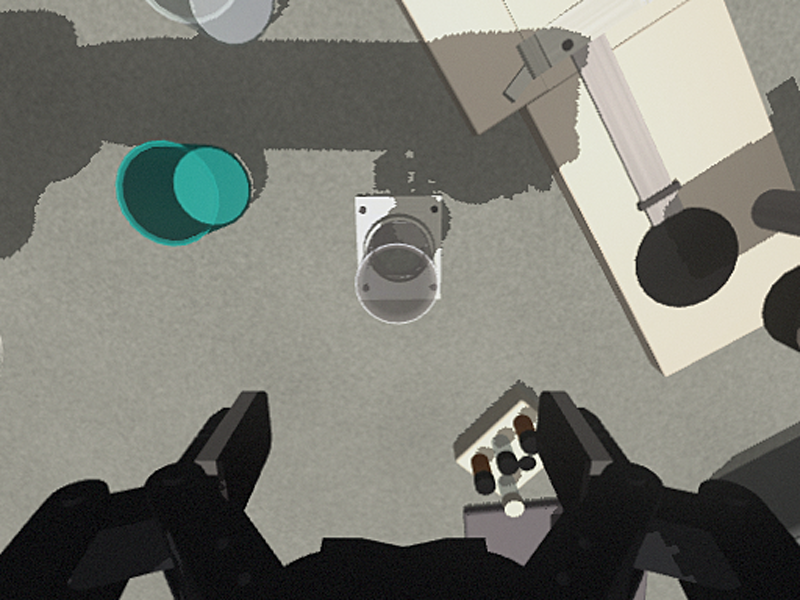

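```bash
python3 - <<'E'
from h import *
p=camera_params('wrist'); E=np.load('pics/w2E.npy')
g=lambda u,v,z:np.round(onplane(p,E,np.array([u,v])/1.5625,z),4)
print('mouth',g(397,283.5,.12),'l/r',g(356,283.5,.12),g(438.5,283.5,.12))
a,b,c=g(356,196,.008),g(442,196,.008),g(440,299,.008); print(a,b,c,'ctr',(a+c)/2)
print(np.degrees(np.arctan2(*(b-a)[1::-1])),np.degrees(np.arctan2(*(a-a+b-c)[1::-1]))-90, np.linalg.norm(b-a),np.linalg.norm(c-b))
E
```

```text
mouth [ 0.4482 -0.2123  0.12  ] l/r [ 0.4268 -0.1976  0.12  ] [ 0.4698 -0.2271  0.12  ]
[ 0.444  -0.1555  0.008 ] [ 0.503  -0.1961  0.008 ] [ 0.4525 -0.2704  0.008 ] ctr [ 0.44825 -0.21295  0.008  ]
-34.533244306217625 -34.203044743943806 0.07161955040350365 0.08983729737698033
```

Magazine is at (0.4483, -0.2125), yaw -34.4°; the rim and foot estimates agree. Pocket centre is at (0.650, -0.099), yaw about -1.6°. I'll descend and grip.

>>> send_rows --pt "-0.2 0.3 -4 0 0 0 1" --pt "-0.2 0.3 -9 0 0 0 1" --pt "-0.2 0.3 -14 0 0 0 1" --pt "-0.2 0.3 -17.5 0 0 0 1" --pt "-0.2 0.3 -19.5 0 0 0 1" --pt "-0.2 0.3 -19.5 0 0 0 1" --pt "-0.2 0.3 -19.5 0 0 0 -1" --pt "-0.2 0.3 -19.5 0 0 0 -1" --pt "-0.2 0.3 -19.5 0 0 0 -1" --pt "-0.2 0.3 -19.5 0 0 0 -1" --pt "-0.2 0.3 -19.5 0 0 0 -1" --pt "-0.2 0.3 -19.5 0 0 0 -1" --pt "-0.2 0.3 -19.5 0 0 0 -1"

```text
t: 4.82
ee_pos: [0.4483, -0.2129, 0.067]
tool_rot: [-179.9, -0.1, 55.5]
force: [-2.7, 1.9, 4.6]
opening: 0.0522
```

>>> send_rows --pt "0 0 2 0 0 0 -1" --pt "0 0 5 0 0 0 -1" --pt "3 4 5 0 0 10 -1" --pt "6 8 5 0 0 20 -1" --pt "9.7 11.65 5 0 0 30 -1" --pt "9.7 11.65 5 0 0 32.8 -1" --pt "9.7 11.65 4.2 0 0 32.8 -1" --pt "9.7 11.65 4.2 0 0 32.8 -1" --pt "9.7 11.65 4.2 0 0 32.8 -1"

```text
t: 5.95
ee_pos: [0.5445, -0.0974, 0.1088]
tool_rot: [-179.9, -0.1, 88.2]
force: [0.6, -0.7, -4.3]
opening: 0.0522
```

```bash
python3 - <<'E'
from h import *
s=get_state(); print(s['t'],s['ee_pos'],s['tool_rot'],s['force'],np.round(s['joint_pos'],1),s['opening'])
p,E=pose('wrist'); np.save('pics/w3E.npy',E)
im=get_image('wrist'); cv2.imwrite('pics/w3_raw.png',im)
im2=get_image('side'); cv2.imwrite('pics/s3_raw.png',im2)
a=cv2.resize(im,(480,360),interpolation=cv2.INTER_CUBIC); b=cv2.resize(im2[140:260,170:290],(320,360)[::1],interpolation=cv2.INTER_CUBIC) 
cv2.imwrite('pics/w3.png',np.hstack([a,b]))
E
```

```text
5.95 [ 0.54449689 -0.0973523   0.10878351] [-1.79887238e+02 -7.08660092e-02  8.81781745e+01] [ 0.63897717 -0.71171372 -4.33431958] [-14.4  26.   31.1  97.  -15.   61.3  19.5] 0.05222884849013554
```

View pics/w3.png

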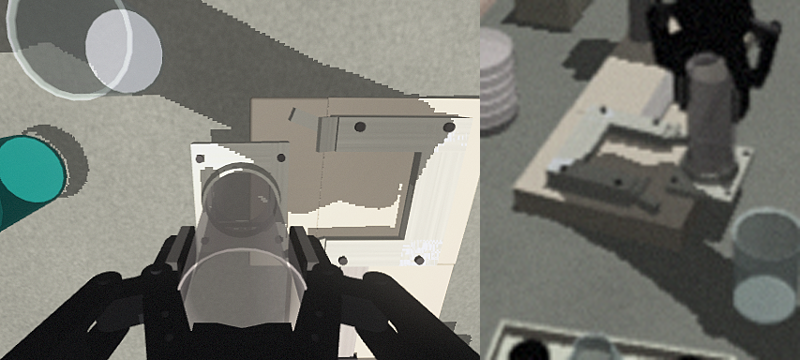

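The magazine is held upright about 11 mm above the apron, square to the pocket mouth. I'll lower it and slide.

>>> send_rows --pt "0 0.1 -0.5 0 0 0 -1" --pt "0 0.1 -1.05 0 0 0 -1" --pt "0 0.1 -1.05 0 0 0 -1" --pt "1 0.05 -1.05 0 0 0.2 -1" --pt "2 0.02 -1.05 0 0 0.2 -1" --pt "3 0 -1.05 0 0 0.2 -1" --pt "4 -0.03 -1.05 0 0 0.2 -1" --pt "5 -0.05 -1.05 0 0 0.2 -1" --pt "6 -0.08 -1.05 0 0 0.2 -1" --pt "6 -0.08 -1.05 0 0 0.2 -1" --pt "6 -0.08 -1.05 0 0 0.2 -1"

```text
t: 7.42
ee_pos: [0.6046, -0.0979, 0.0985]
tool_rot: [-179.9, -0.1, 88.4]
force: [-0.2, -0.8, -3.7]
opening: 0.0524
```

>>> send_rows --pt "1 -0.03 -0.03 0 0 0 -1" --pt "2 -0.06 -0.03 0 0 0 -1" --pt "3 -0.09 -0.03 0 0 0 -1" --pt "3.8 -0.11 -0.03 0 0 0 -1" --pt "4.3 -0.12 -0.03 0 0 0 -1" --pt "4.3 -0.12 -0.03 0 0 0 -1" --pt "4.3 -0.12 -0.03 0 0 0 -1"

```text
t: 8.3
ee_pos: [0.6472, -0.0992, 0.0981]
tool_rot: [-179.8, -0.1, 88.4]
force: [0.4, 0.6, -3.8]
opening: 0.0523
```

>>> send_rows --pt "0.2 0 0 0 0 0 -1" --pt "0.35 -0.01 0 0 0 0 -1" --pt "0.5 -0.01 0 0 0 0 -1" --pt "0.5 -0.01 0 0 0 0 -1"

```text
t: 8.8
ee_pos: [0.651, -0.0993, 0.0979]
tool_rot: [-179.7, -0.1, 88.4]
force: [-2.9, 0.5, -1.7]
opening: 0.0522
```

>>> send_rows --pt "0 0 -0.1 0 0 0 -1" --pt "-0.05 0 -0.2 0 0 0 -1" --pt "-0.05 0 -0.3 0 0 0 -1" --pt "-0.05 0 -0.4 0 0 0 -1" --pt "-0.05 0 -0.4 0 0 0 -1"

```text
t: 9.43
ee_pos: [0.6509, -0.0994, 0.0942]
tool_rot: [-179.7, -0.1, 88.4]
force: [-1.0, -0.2, -1.4]
opening: 0.0525
```

>>> send_rows --pt "0 0 -0.1 0 0 0 -1" --pt "0 0 -0.1 0 0 0 -1" --pt "0 0 -0.05 0 0 0 1" --pt "0 0 -0.05 0 0 0 1" --pt "0 0 -0.05 0 0 0 1" --pt "0 0 -0.05 0 0 0 1" --pt "0 0 -0.05 0 0 0 1"

```text
t: 10.3
ee_pos: [0.651, -0.0994, 0.0937]
tool_rot: [-179.7, -0.1, 88.4]
force: [-0.9, -0.5, 0.6]
opening: 0.0852
```

>>> send_rows --pt "0 0 5 0 0 0 1" --pt "0 0 10 0 0 0 1" --pt "0 0 15 0 0 0 1" --pt "0 0 19 0 0 0 1" --pt "0 0 19 0 0 0 1" --pt "0 0 19 0 0 0 1"

```text
t: 11.05
ee_pos: [0.6506, -0.0993, 0.2829]
tool_rot: [-179.7, -0.1, 88.4]
force: [0.1, -0.2, -0.7]
opening: 0.0856
```

```bash
python3 - <<'E'
from h import *
s=get_state(); print(s['t'],s['ee_pos'],s['tool_rot'],s['force'])
p,E=pose('wrist'); np.save('pics/w4E.npy',E)
im=get_image('wrist'); cv2.imwrite('pics/w4_raw.png',im)
im2=get_image('side'); cv2.imwrite('pics/s4_raw.png',im2)
a=cv2.resize(im[60:260,150:350],(480,480),interpolation=cv2.INTER_CUBIC); b=cv2.resize(im2[130:250,170:250],(320,480),interpolation=cv2.INTER_CUBIC) 
cv2.imwrite('pics/w4.png',np.hstack([a,b]))
E
```

```text
11.05 [ 0.65064038 -0.09930264  0.28290618] [-1.79683675e+02 -1.17376454e-01  8.83719485e+01] [ 0.07431781 -0.17899111 -0.673201  ]
```

View pics/w4.png

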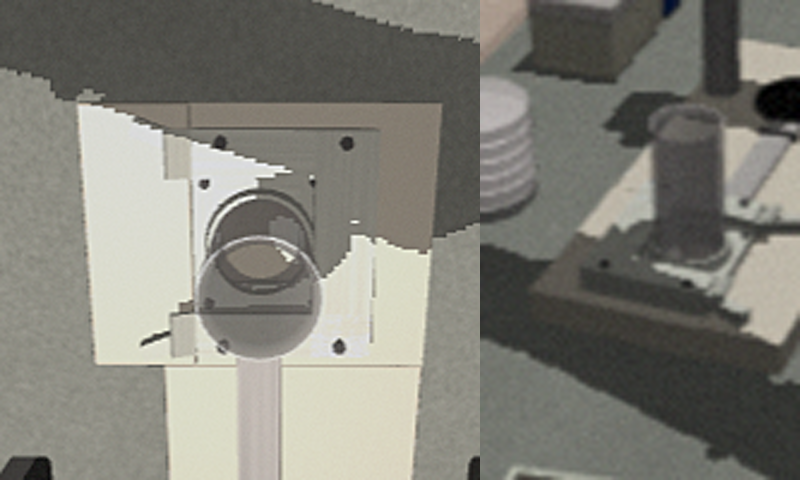

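The foot's flanges sit under both side lips and the back lip, with the tube upright and its rim centred near crop (260,298). I'll move over the tray for one close look at the caps.

>>> send_rows --pt "-2 6 2 0 0 10 1" --pt "-4 12 2 0 0 20 1" --pt "-6 18 2 0 0 30 1" --pt "-8 24 2 0 0 40 1" --pt "-10 29 2 0 0 50 1" --pt "-10 29 2 0 0 60 1" --pt "-10 29 2 0 0 70 1" --pt "-10 29 2 0 0 80 1" --pt "-10 29 2 0 0 90 1" --pt "-10 29 2 0 0 91.6 1" --pt "-10 29 2 0 0 91.6 1" --pt "-10 29 2 0 0 91.6 1"

```text
t: 12.65
ee_pos: [0.5501, 0.191, 0.3014]
tool_rot: [-179.5, -0.2, 179.9]
force: [-0.2, 0.1, -0.4]
opening: 0.0856
```

```bash
python3 - <<'E'
from h import *
p=camera_params('wrist'); E=np.load('pics/w4E.npy')
print('rim',onplane(p,E,[258.3,184.2],.147),onplane(p,E,[150+197/2.4,184.2],.147),onplane(p,E,[150+322/2.4,184.2],.147))
s=get_state(); print(s['t'],s['ee_pos'],s['tool_rot'],np.round(s['joint_pos'],1))
p,E=pose('wrist'); np.save('pics/w5E.npy',E)
im=get_image('wrist'); cv2.imwrite('pics/w5_raw.png',im); cv2.imwrite('pics/w5.png',cv2.resize(im,(800,600),interpolation=cv2.INTER_CUBIC))
m=(im.max(2)<60).astype(np.uint8)
n,l,st,c=cv2.connectedComponentsWithStats(m)
for i in range(1,n):
    if 150<st[i,4]<8000: print(st[i],np.round(c[i]*1.5625),np.round(onplane(p,E,c[i],0.032),4))
E
```

```text
rim [ 0.65120705 -0.09918119  0.147     ] [ 0.62566621 -0.09848267  0.147     ] [ 0.67638215 -0.09986626  0.147     ]
12.65 [0.55006327 0.19096694 0.30137705] [-1.79530558e+02 -1.73235167e-01  1.79899705e+02] [-28.7  20.7  11.2  73.3  -3.5  86.7  71.9]
[  0   0  31  13 250] [26.  7.] [ 0.3577 -0.109   0.032 ]
[ 17   0  62  29 201] [69. 28.] [ 0.3737 -0.0768  0.032 ]
[367  92  23  21 363] [591. 159.] [0.4763 0.3489 0.032 ]
[217  97  29  30 660] [361. 173.] [0.4877 0.1536 0.032 ]
[291  97  30  30 669] [478. 174.] [0.4883 0.254  0.032 ]
[309 187  20  20 287] [498. 307.] [0.6082 0.2777 0.032 ]
[368 187  22  20 309] [592. 307.] [0.6079 0.3657 0.032 ]
[241 196  26  29 588] [396. 329.] [0.6301 0.1826 0.032 ]
[459 259  24  19 355] [735. 419.] [0.7293 0.5284 0.032 ]
```

View pics/w5.png

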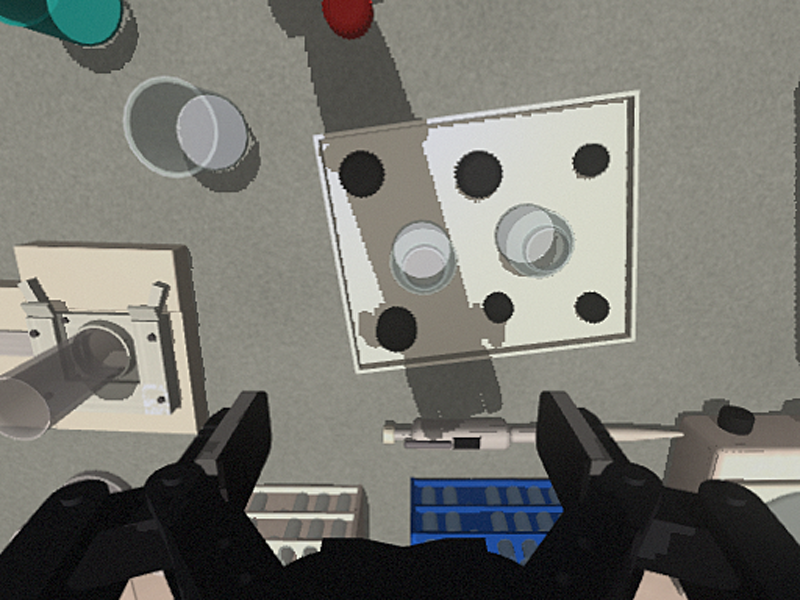

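The caps are all clear. Large caps at pixels (361,173), (478,174) and (396,329) → (0.488,0.1535), (0.488,0.254) and (0.631,0.182). Jaws along y clear the bottles. First cap:

>>> send_rows --pt "-6.2 -3.75 -5 0.5 0 0 1" --pt "-6.2 -3.75 -11 0.5 0 0 1" --pt "-6.2 -3.75 -17 0.5 0 0 1" --pt "-6.2 -3.75 -22 0.5 0 0 1" --pt "-6.2 -3.75 -26 0.5 0 0 1" --pt "-6.2 -3.75 -28.3 0.5 0 0 1" --pt "-6.2 -3.75 -28.3 0.5 0 0 1" --pt "-6.2 -3.75 -28.3 0.5 0 0 -1" --pt "-6.2 -3.75 -28.3 0.5 0 0 -1" --pt "-6.2 -3.75 -28.3 0.5 0 0 -1" --pt "-6.2 -3.75 -28.3 0.5 0 0 -1" --pt "-6.2 -3.75 -28.3 0.5 0 0 -1" --pt "-6.2 -3.75 -28.3 0.5 0 0 -1" --pt "-6.2 -3.75 -28.3 0.5 0 0 -1"

```text
t: 14.45
ee_pos: [0.4896, 0.154, 0.0203]
tool_rot: [179.9, 0.0, 179.9]
force: [-0.2, -0.3, 5.0]
opening: 0.0373
```

>>> send_rows --pt "0 0 3 0 0 0 -1" --pt "0 0 8 0 0 0 -1" --pt "0 0 14 0 0 0 -1" --pt "0 0 19 0 0 0 -1" --pt "0 0 19 0 0 0 -1"

```text
t: 15.08
ee_pos: [0.493, 0.1549, 0.2159]
tool_rot: [179.6, 0.7, 179.9]
force: [0.8, -0.0, 0.2]
opening: 0.0369
```

```bash
python3 - <<'E'
from h import *
s=get_state(); print(s['t'],s['ee_pos'],s['tool_rot'],s['opening'])
p,E=pose('wrist'); np.save('pics/w6E.npy',E)
im=get_image('wrist'); cv2.imwrite('pics/w6_raw.png',im)
im2=get_image('side'); cv2.imwrite('pics/s6_raw.png',im2)
q,F=pose('side'); u=proj(q,F,s['ee_pos']); print(u, proj(p,E,s['ee_pos']))
u=u.astype(int); c=im2[max(u[1]-60,0):u[1]+60,max(u[0]-40,0):u[0]+40]
a=im[180:384,150:370]
a=cv2.convertScaleAbs(a,alpha=2.2,beta=20)
cv2.imwrite('pics/w6.png',np.hstack([cv2.resize(a,(480,480),interpolation=cv2.INTER_CUBIC),cv2.resize(cv2.convertScaleAbs(c,alpha=1.5,beta=10),(320,480),interpolation=cv2.INTER_CUBIC)]))
E
```

```text
15.075 [0.49297896 0.15492441 0.21591614] [179.63786586   0.67101297 179.90344021] 0.03685026155344167
[246.4332219  201.14714797] [257.03360839 251.13742068]
```

View pics/w6.png

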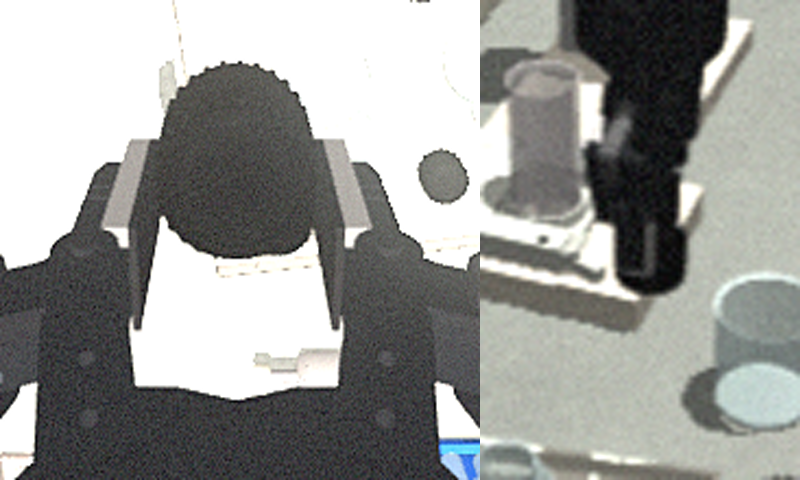

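```bash
python3 - <<'E'
from h import *
p=camera_params('wrist'); E=np.load('pics/w6E.npy')
for v in (257,63,190): print(onplane(p,E,[258.6,180+v*.425],.2276 if v!=63 else .1996))
for u in (160,314): print(onplane(p,E,[150+u*.458,180+165*.425],.2176))
E
```

```text
[0.50873358 0.15563679 0.2276    ]
[0.47369909 0.15594804 0.1996    ]
[0.49178943 0.15565894 0.2276    ]
[0.49131272 0.13699392 0.2176    ]
[0.49154588 0.17449442 0.2176    ]
```

The first cap is held upright with top up, within about 2 mm of the jaw centre. Next, above the mouth.

>>> send_rows --pt "4 -6 0 0.3 0 0 -1" --pt "8 -12 0 0.3 0 0 -1" --pt "12 -18 0 0.3 0 0 -1" --pt "15 -23.5 0 0.3 0 0 -1" --pt "15.9 -25.4 0 0.3 0 0 -1" --pt "15.9 -25.4 -2 0.3 0 0 -1" --pt "15.9 -25.4 -4 0.3 0 0 -1" --pt "15.9 -25.4 -4 0.3 0 0 -1" --pt "15.9 -25.4 -4 0.3 0 0 -1"

```text
t: 16.3
ee_pos: [0.6484, -0.0998, 0.1705]
tool_rot: [179.5, 0.0, 179.9]
force: [-0.5, -0.2, 0.3]
opening: 0.0374
```

>>> send_rows --pt "0.35 0.06 0 -0.5 0 0 -1" --pt "0.35 0.06 -0.7 -0.5 0 0 -1" --pt "0.35 0.06 -1.4 -0.5 0 0 -1" --pt "0.35 0.06 -2.15 -0.5 0 0 -1" --pt "0.35 0.06 -2.15 -0.5 0 0 -1" --pt "0.35 0.06 -2.15 -0.5 0 0 -1"

```text
t: 17.05
ee_pos: [0.6519, -0.0993, 0.149]
tool_rot: [-179.9, 0.0, 179.9]
force: [-0.4, 0.2, -0.2]
opening: 0.0375
```

>>> send_rows --pt "0 0 0 0 0 0 1" --pt "0 0 0 0 0 0 1" --pt "0 0 0 0 0 0 1" --pt "0 0 0 0 0 0 1" --pt "0 0 6 0 0 0 1" --pt "0 0 11 0 0 0 1" --pt "0 0 13 0 0 0 1" --pt "0 0 13 0 0 0 1"

```text
t: 18.05
ee_pos: [0.653, -0.0997, 0.2814]
tool_rot: [-179.9, 0.3, 179.9]
force: [-0.4, -0.3, 0.0]
opening: 0.0855
```

```bash
python3 - <<'E'
from h import *
s=get_state(); print(s['t'],s['ee_pos'],s['tool_rot'],s['opening'])
p,E=pose('wrist'); np.save('pics/w7E.npy',E)
im=get_image('wrist'); cv2.imwrite('pics/w7_raw.png',im); im2=get_image('side'); cv2.imwrite('pics/s7_raw.png',im2)
cv2.imwrite('pics/w7.png',np.hstack([cv2.resize(im,(480,360),interpolation=cv2.INTER_CUBIC),cv2.resize(im2[130:250,170:270],(300,360),interpolation=cv2.INTER_CUBIC)]))
E
```

```text
18.05 [ 0.65297592 -0.09971613  0.28141156] [-179.90102212    0.32310665  179.9148078 ] 0.08546739313087036
```

View pics/w7.png

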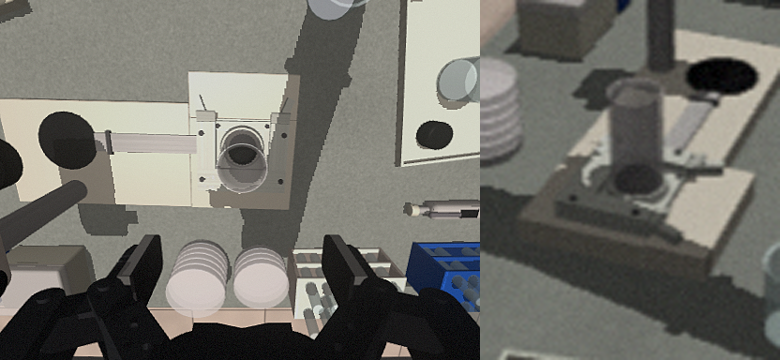

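The first cap is flat at the tube's bottom and the magazine is unmoved. Second cap:

>>> send_rows --pt "-3 6 0 0 0 0 1" --pt "-6 12 0 0 0 0 1" --pt "-9 18 0 0 0 0 1" --pt "-12 24 0 0 0 0 1" --pt "-14.5 30 0 0 0 0 1" --pt "-16.45 35.35 -3 0 0 0 1" --pt "-16.45 35.35 -8 0 0 0 1" --pt "-16.45 35.35 -13 0 0 0 1" --pt "-16.45 35.35 -15 0 0 0 1" --pt "-16.45 35.35 -15 0 0 0 1" --pt "-16.45 35.35 -15 0 0 0 1"

```text
t: 19.52
ee_pos: [0.4871, 0.2544, 0.128]
tool_rot: [-180.0, -0.0, 179.9]
force: [0.6, -0.0, 0.2]
opening: 0.0852
```

```bash
cat > caps.py <<'E'
from h import *
s=get_state(); print(s['t'],s['ee_pos'],s['tool_rot'])
p,E=pose('wrist'); im=get_image('wrist')
m=(im.max(2)<60).astype(np.uint8)
n,l,st,c=cv2.connectedComponentsWithStats(m)
for i in range(1,n):
    if 300<st[i,4]<8000: print(st[i],np.round(onplane(p,E,c[i],0.022),4))
E
python3 caps.py
```

```text
19.525 [0.48713966 0.25436164 0.12801747] [-1.79984535e+02 -4.78949075e-02  1.79900476e+02]
[353 161  36  34 900] [0.4743 0.3526 0.022 ]
[ 236  168   46   50 1746] [0.4878 0.2553 0.022 ]
[271 290  27  32 689] [0.6075 0.2805 0.022 ]
[167 315  42  34 845] [0.6429 0.1793 0.022 ]
```

Cap at (0.488, 0.255), well under the tool.

>>> send_rows --pt "0.1 0.1 -5 0 0 0 1" --pt "0.1 0.1 -9 0 0 0 1" --pt "0.1 0.1 -10.9 0 0 0 1" --pt "0.1 0.1 -10.9 0 0 0 1" --pt "0.1 0.1 -10.9 0 0 0 -1" --pt "0.1 0.1 -10.9 0 0 0 -1" --pt "0.1 0.1 -10.9 0 0 0 -1" --pt "0.1 0.1 -10.9 0 0 0 -1" --pt "0.1 0.1 -10.9 0 0 0 -1" --pt "0.1 0.1 -10.9 0 0 0 -1" --pt "0.1 0.1 -10.9 0 0 0 -1"

```text
t: 20.95
ee_pos: [0.49, 0.2563, 0.0215]
tool_rot: [179.9, 0.2, 179.9]
force: [-0.2, -0.8, 5.8]
opening: 0.0374
```

>>> send_rows --pt "0 0 3 0 0 0 -1" --pt "0 0 8 0 0 0 -1" --pt "0 0 14 0 0 0 -1" --pt "0 0 19 0 0 0 -1" --pt "3 -6 19 0 0 0 -1" --pt "6 -12 19 0 0 0 -1" --pt "9 -18 19 0 0 0 -1" --pt "12 -24 19 0 0 0 -1" --pt "14.5 -30 19 0 0 0 -1" --pt "16.25 -35.5 19 0 0 0 -1" --pt "16.25 -35.5 17 0 0 0 -1" --pt "16.25 -35.5 15 0 0 0 -1" --pt "16.25 -35.5 15 0 0 0 -1" --pt "16.25 -35.5 15 0 0 0 -1"

```text
t: 22.7
ee_pos: [0.6528, -0.0974, 0.1722]
tool_rot: [179.8, 0.2, -180.0]
force: [-0.4, 0.5, 0.2]
opening: 0.0372
```

>>> send_rows --pt "0 -0.18 0 0 0 0 -1" --pt "0 -0.18 -0.7 0 0 0 -1" --pt "0 -0.18 -1.4 0 0 0 -1" --pt "0 -0.18 -2.2 0 0 0 -1" --pt "0 -0.18 -2.2 0 0 0 -1" --pt "0 -0.18 -2.2 0 0 0 -1"

```text
t: 23.45
ee_pos: [0.6527, -0.0993, 0.1501]
tool_rot: [179.8, 0.2, -180.0]
force: [-0.8, -0.6, 0.6]
opening: 0.0373
```

>>> send_rows --pt "0 0 0 0 0 0 1" --pt "0 0 0 0 0 0 1" --pt "0 0 0 0 0 0 1" --pt "0 0 0 0 0 0 1" --pt "0 0 6 0 0 0 1" --pt "0 0 9 0 0 0 1" --pt "-0.5 6 9 0 0 0 1" --pt "-1 12 9 0 0 0 1" --pt "-1.5 18 6 0 0 0 1" --pt "-2 24 2 0 0 0 1" --pt "-2.1 28.1 -2.2 0 0 0 1" --pt "-2.1 28.1 -2.2 0 0 0 1" --pt "-2.1 28.1 -2.2 0 0 0 1" --pt "-2.1 28.1 -2.2 0 0 0 1"

```text
t: 25.2
ee_pos: [0.6335, 0.1789, 0.1298]
tool_rot: [179.9, 0.4, 179.8]
force: [1.2, 0.0, -0.3]
opening: 0.0854
```

```bash
python3 caps.py
```

```text
25.2 [0.63348482 0.17891815 0.12982547] [179.91189144   0.42105694 179.80157145]
[465   0  42  13 358] [0.489  0.3477 0.022 ]
[354 150  37  34 898] [0.6124 0.2783 0.022 ]
[ 453  150   42   33 1039] [0.6123 0.3676 0.022 ]
[ 238  167   46   49 1741] [0.6346 0.1821 0.022 ]
[320 306  30  12 333] [0.7645 0.2571 0.022 ]
```

>>> send_rows --pt "0 0.3 -5 0 0 0 1" --pt "0 0.3 -9 0 0 0 1" --pt "0 0.3 -11 0 0 0 1" --pt "0 0.3 -11 0 0 0 1" --pt "0 0.3 -11 0 0 0 -1" --pt "0 0.3 -11 0 0 0 -1" --pt "0 0.3 -11 0 0 0 -1" --pt "0 0.3 -11 0 0 0 -1" --pt "0 0.3 -11 0 0 0 -1" --pt "0 0.3 -11 0 0 0 -1" --pt "0 0.3 -11 0 0 0 -1"

```text
t: 26.62
ee_pos: [0.6351, 0.1824, 0.0222]
tool_rot: [179.8, 0.7, 179.8]
force: [-0.8, 0.2, 6.0]
opening: 0.0371
```

>>> send_rows --pt "0 0 3 0 0 0 -1" --pt "0 0 8 0 0.3 0 -1" --pt "0 0 14 0 0.6 0 -1" --pt "0 0 19 0 0.6 0 -1" --pt "0.5 -6 19 0 0.6 0 -1" --pt "1 -12 19 0 0.6 0 -1" --pt "1.3 -18 19 0 0.6 0 -1" --pt "1.6 -24 19 0 0.6 0 -1" --pt "1.75 -28.15 17 0 0.6 0 -1" --pt "1.75 -28.15 15 0 0.6 0 -1" --pt "1.75 -28.15 15 0 0.6 0 -1" --pt "1.75 -28.15 15 0 0.6 0 -1"

```text
t: 28.12
ee_pos: [0.6532, -0.0977, 0.173]
tool_rot: [179.8, 0.1, 179.9]
force: [0.6, -0.8, -0.8]
opening: 0.037
```

>>> send_rows --pt "-0.05 -0.15 0 0 0 0 -1" --pt "-0.05 -0.15 -0.7 0 0 0 -1" --pt "-0.05 -0.15 -1.4 0 0 0 -1" --pt "-0.05 -0.15 -2.2 0 0 0 -1" --pt "-0.05 -0.15 -2.2 0 0 0 -1" --pt "-0.05 -0.15 -2.2 0 0 0 -1"

```text
t: 28.88
ee_pos: [0.6521, -0.0994, 0.1502]
tool_rot: [179.8, 0.0, 179.9]
force: [-0.9, -0.9, -1.0]
opening: 0.037
```

>>> send_rows --pt "0 0 0 0 0 0 1" --pt "0 0 0 0 0 0 1" --pt "0 0 0 0 0 0 1" --pt "0 0 0 0 0 0 1" --pt "0 0 6 0 0 0 1" --pt "0 0 11 0 0 0 1" --pt "0 0 14 0 0 0 1" --pt "0 0 14 0 0 0 1" --pt "0 0 14 0 0 0 1" --pt "0 0 14 0 0 0 1"

```text
t: 30.12
ee_pos: [0.6513, -0.0991, 0.2881]
tool_rot: [179.7, -0.2, 179.9]
force: [0.7, 0.4, 0.4]
opening: 0.0856
```

```bash
python3 - <<'E'
from h import *
s=get_state(); print(s['t'],s['ee_pos'],s['tool_rot'],s['opening'])
p,E=pose('wrist'); np.save('pics/w8E.npy',E)
im=get_image('wrist'); im2=get_image('side'); im3=get_image('top')
a=np.hstack([cv2.resize(im[70:230,180:340],(400,400),interpolation=cv2.INTER_CUBIC),cv2.resize(im2[130:250,165:285],(400,400),interpolation=cv2.INTER_CUBIC)])
b=np.hstack([cv2.resize(im3[120:260,90:390],(400,187)),cv2.resize(im2[230:384,90:390],(400,187))])
cv2.imwrite('pics/w8.png',np.vstack([a,b]))
E
```

```text
30.125 [ 0.65125475 -0.09910124  0.28809318] [179.74975705  -0.20574005 179.88902772] 0.08564747434132612
```

View pics/w8.png

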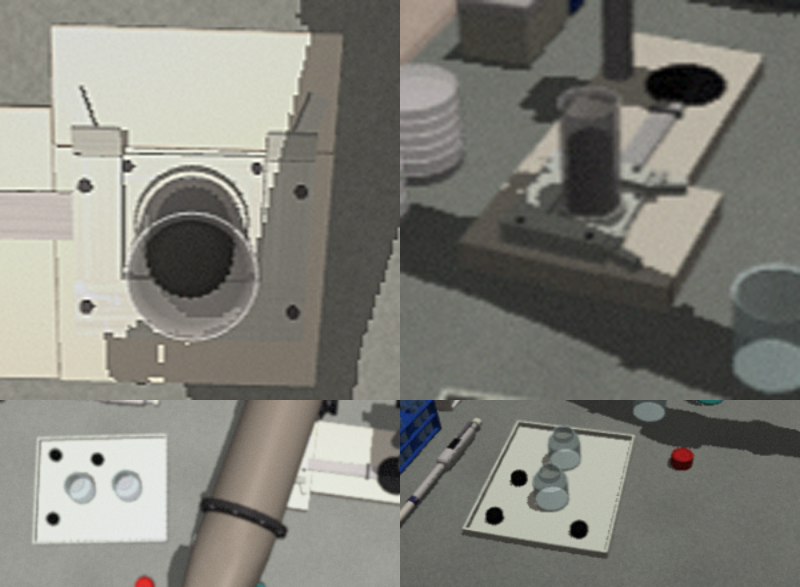

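The tube holds a black stack to about 70% of its height, upright, with the top face up. The foot's tail edge lies past the apron step, and the tray holds only the small caps and bottles, still standing. The gripper is clear, so I'm handing in.

```bash
python3 -c "
from station import *
print(job_done())"
```

```text
the job is handed in; nothing more can be done
None
```

The capper is ready and the job was handed in at about 30 s of the 72 s limit. I slid the magazine's foot under the lips against the back stop and lowered it onto the pocket floor. I then dropped the three large black caps into the tube one by one, tops up.

**Magazine:** when I released it, the tool height put the foot at about 27 mm, which is the pocket floor. The measured rim centre was within about 1 mm of my estimate of the pocket centre. The highest wrist force any move reported at its end was about 6 N.

**Final images:** they show the tube upright, with the foot's front edge just past the apron step. The black stack reaches about 70% of the tube's height, which fits three caps. The small caps and bottles stand undisturbed, and so do the beaker and the red look-alike.

**Not confirmed or slightly off:**
- The 3 mm drop rests on the tool height; no image could measure it independently.
- The caps measured about 37 mm across in the jaws, and about the same in the wrist view, against the stated 40 mm. They went in without resistance.

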